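Switch the chiller isolator on and lock it on

ROBOT

A 6-joint arm with a two-finger parallel gripper is mounted at the origin on a cart in front of the work surface, level with it; the furniture and walls round the work are solid. World frame = base frame: x ahead of the robot, y to its left, z up, the work surface at z = 0. Lengths are in mm, angles in rad, forces in N, time in s.
With the tool pointing down it reaches from about 350 to 875 mm from the base axis. Payload 4.2 kg.
Tool frame: the origin (TCP) lies on the mounting face of the last link; the fingertips stand 173 mm ahead of it and the grasp point (between the pads) lies grip_point_offset ahead of it (grip_point_offset is the distance from the TCP to the grasp point, in mm); z points along the fingers, y is the line along which they close (so a half turn about z gives the same grasp; the last joint's range is limited). The gripper opens to 85 mm and grips with 20 to 120 N. Pads are 22 mm wide; open, the fingers measure 114 mm over their backs; the gripper's body (76 mm by 85 mm) begins 54 mm behind the grasp point. The pads swing forward as they close: fully open they stand 13 mm farther back than shut.
Start: joints at [1.5, 0.385, 0.008, 0, -1.194, -0.259], TCP at [202.376, 591.307, 404.712] pointing down, gripper open.
Joint ranges: [-3.14, 3.14], [-1.21, 2.06], [-1.07, 1.41], [-3.16, 2.05], [-2.99, -0.16], [-3.1, 3.1]. Speed limits (rad/s): [2.79, 2.79, 3.14, 3.14, 3.14, 3.14].

INTERFACE

Orientations are given as a unit quaternion [x, y, z, w].
In Python, from bench import read_state, get_image, job_done, recognise, place_of, grip_point_offset gives the robot as it stands. The module is installed in compiled form; this text tells all that it offers.
- The arm moves only by the tool carry_out, never from a script. Its arguments are lists of equal length, an entry for each row: "slide": the shift along the tool's x, y, z in m, a list of three; "roll": the turn about the tool's z in degrees; "claw": the finger opening in m, from 0 to 0.0854. A call has 1 to 8 rows; each row is the pose to reach, as a shift and turn from the pose commanded when the call began, along the tool's axes at that moment; what a row does not reach only later rows make up. A row lasts 1/8 s, in which the tool goes at most 62.5 mm and 10.7 degrees, less where a joint would pass 70% of its speed; a pose out of reach is approached as far as the arm can. A call with a gripper value outside its range is refused whole. The fingers move at their own pace and stop on an object; the grip force is fixed at half the most. Time passes only in rows, so rows that repeat a pose let the fingers close. It gives the time, the measured TCP pose, the force, the opening and the grip force at its end, in the units of the state.
- read_state(): the state, without advancing time (a new reading comes with each control period).
- get_image(name): name is "scene" or "top"; returns a dict with "img" (400x640x3 uint8, red, green, blue), "z_map" (400x640 float32, mm along the optical axis (not along the pixel's ray), 0 where there is no reading), "mtx" (3x3 intrinsics, pixels), "k1" (the pictures are not rectified: a ray, as slopes to the right and down, at radius r is drawn at 1 + k1 r^2 times it, then the intrinsics apply), "world_from_camera" (4x4, takes a point from camera to world coordinates). Camera axes: x right, y up, looking along -z (the intrinsics and any distortion apply to the point x, -y, -z); pixel columns grow to the right and rows downward; lengths in mm; the calibration is good to about 2 mm. A picture is of the moment at which its call begins.
- job_done(): hands the job in; it is judged then, once.
Trained networks look in a picture, given as the dict that the camera call returned (one of the last four; its "shot" number tells which), for a name from the list of things; names that differ only in an ending like _2 or _b are one class to them, and where a whole thing is asked for, a point or a joint stands for the part that bears it (a point fixed in the world has none). Each returns a list of dicts, best first, with "conf" (0 to 1); they miss things now and then, are a little off and sometimes report something else, mostly with a low value. They report only what shows in the picture. A call takes as long as a camera call.
- recognise(picture, thing): "at" ([column, row] in pixels, amid what is visible of it).
- place_of(picture, thing): "at" ([column, row] in pixels: a listed point, or the origin of a listed thing).
The state is a dict: "clock": time; "joints": joint angles; "joint_vel": joint speeds; "joint_efforts": joint torques, N m; "position": TCP position; "ee_rot": TCP orientation; "contact_force": force on the tool from outside, world axes, zero at the start; "wrist_torque": the same for the moment, N m; "gripper_width": finger opening in mm; "grasp_force": force on a finger pad.
Only numpy, scipy, OpenCV 4.12 (cv2) and the standard library are available. Lean on these libraries where they do the work, as an engineer would, in place of code of your own. Each camera call takes 0.05 s, during which the arm holds its last target. There are 200 camera calls.

TASK

The juice chiller's isolator is locked off. Take the steel lock bar out of the cradle beside the handle and set it down on the worktop, standing on its long narrow underside; then turn the handle a quarter turn clockwise to ON, and with the handle on, lay the bar fully down in the other cradle, the one that runs across the box, with the bar's round head sticking out over the box's right-hand side. Leave the mug, the canister and the shaker where they stand.

Things in the scene. Friction and masses are not known exactly. Their poses are not given: they have to be found in the camera images.
- isolator: Fixed grey box, 170 x 170 mm, 60 high, turned up to 0.35 rad; origin at the centre of its underside, z up, front -x, right-hand side -y. On top a black handle and two open steel cradles. Drink dispenser to its left: tray 30 mm high at x>0.54, y>0.1; taps x>0.565; tank x>0.62, y>0.09. Basket at y<-0.22, x<0.6. Free worktop: 0.39<x<0.53 m, y from the box to 0.45 m.
- seat_off (a point): Box's (-40, -25, 64) mm: floor of the OFF cradle, which runs along the box's x at y=-25. Each cradle has two saddles 20 mm long (here centred on x=-70 and -30), slot 25 mm wide, walls up to z=89, beside the handle one only to z=75. The bar's origin is here at the start. The bar here stops the handle.
- handle (a joint): Black rotary handle on the box's vertical centre line; turns clockwise from above. 0 = OFF: it lies along the box's x, across the ON cradle; pi/2 = ON: along the box's y. Stops at both ends. An over-centre spring (0.24 N m at the ends, none half way; little friction) holds it at either end and snaps it to the nearer end when let go.
- seat_on (a point): Box's (25, -40, 64) mm: floor of the ON cradle, which runs along the box's y at x=+25, saddles centred on y=-70 and +30, built like the OFF cradle. The bar's origin belongs here at the end, its x axis along the box's -y, so that the head is outside the box. The handle at ON leaves only 5 mm beside the bar, no room for a finger: hold the bar by the head.
- lock_bar: Loose steel bar, 170 mm long, 20 thick, 0.08 to 0.17 kg. Origin at the middle of its underside; x from the plain tail (-85) to the round head (+85), z up. Shank 32 mm high. Head: upright disc, 48 mm across, 20 thick, level with the underside. Starts in the OFF cradle, tail overhanging the box's front by 40 mm, head close beside the handle. Stands steadily on its underside.
- bar_head (a point): Centre of the lock bar's round head: 61 mm from the bar's origin along its x, 24 mm above its underside.
- handle_grip (a point): Point on the handle's axis, 110 mm above the worktop. The handle is an upright-sided bar 120 mm long, 20 mm wide, from 78 to 124 mm above the worktop; grip it across its width from above, fingertips staying above 92 mm so that they pass over the saddles.
- bar_tail (a point): Point inside the lock bar's shank, 20 mm from the tail end, 16 mm above its underside.
- mug: White porcelain mug standing upside down, 94 mm high; origin under it, its round body 86 mm across centred on its own (0, +14) mm, its loop handle reaching to y = -57, 16 mm wide. Bystander.
- canister: Grey canister with wooden lid, 92 mm across, 120 mm high; origin at the centre of its underside. Bystander.
- shaker: Shaker, 44 mm across, 90 mm high; origin at the centre of its underside. Bystander.

How it is judged (in metres and radians):
On the way, in this order (a step that is already met when the one before it is completed fails the run):
1. the lock bar stands on the worktop on its long underside, let go, with the handle still off (height (world z) of lock_bar below 0.012 m and angle between lock_bar's own z axis and vertical below 0.15 rad and contact force between the fingers and lock_bar below 0.1 N and linear speed of lock_bar below 0.03 m/s and value of joint handle below 0.3 rad), for 0.2 s.
2. the handle is on while the bar still stands on the worktop (value of joint handle above 1.45 rad and height (world z) of lock_bar below 0.02 m), for 0.2 s.
At the end, for the whole second after the job is handed in: The handle is on (above 1.45 rad); the lock bar rests flat in the ON cradle (origin within 4 mm in height and 6 mm across of seat_on, within 20 mm along the cradle, tilted and skewed less than 0.12 rad), its round head outside the box's right-hand side, at rest (value of joint handle above 1.45 rad and x of lock_bar in the frame of isolator between 0.019 and 0.031 m and y of lock_bar in the frame of isolator between -0.06 and -0.02 m and y of bar_head in the frame of isolator below -0.078 m and z of lock_bar in the frame of isolator between 0.06 and 0.068 m and angle between lock_bar's own z axis and vertical below 0.12 rad and angle between the x axis of lock_bar and the y axis of isolator, either way round below 0.12 rad and linear speed of lock_bar below 0.02 m/s); the robot touches nothing.
It fails at once if the mug, canister or shaker is shifted by more than 20 mm or tipped (distance of any of mug, canister, shaker from where it was at the start of the episode above 0.02 m or angle between any of mug, canister, shaker's own z axis and vertical above 0.3 rad).
It also fails if it takes over 72 s, if anything falls off the work surface, if the arm or the gripper's body presses on something with over 40 N, if the wrist force passes 120 N, or if a joint passes its speed limit or range.

## Working session

There is one attempt and no reset: what is moved stays moved. The work goes in short steps, Python scripts to look and compute and a tool call to move; the robot and the scene stay as the last step left them, time stands still between calls to the robot, and variables do not carry over. Pictures are saved under pics/ and viewed, at most 10 in all, crops included, and the job is handed in when it is done.

Besides the shell and the picture viewer there is one more tool, called after "Call:" as name(argument=value, ...), one argument or row to a line, values as JSON. carry_out: Moves the arm, as the interface text tells. Its arguments: {"type":"object","properties":{"slide":{"type":"array"},"roll":{"type":"array"},"claw":{"type":"array"}},"required":["slide","roll","claw"]}

```bash
mkdir -p pics
cat > h.py <<'E'
import numpy as np, cv2
from bench import *
def ray(p,uv):
    K=np.array(p["mtx"]); d=np.array([(uv[0]-K[0,2])/K[0,0],(uv[1]-K[1,2])/K[1,1]]); s=d.copy()
    for _ in range(20): s=d/(1+p["k1"]*(s@s))
    return s
def pt(p,uv,z=None):
    """world mm: by depth, or on plane z"""
    s=ray(p,uv); T=np.array(p["world_from_camera"])
    if z is None:
        c=int(round(uv[0]));r=int(round(uv[1])); w=p["z_map"][max(r-1,0):r+2,max(c-1,0):c+2]; w=w[w>0]
        if len(w)==0: return np.full(3,np.nan)
        L=np.median(w)
    else:
        d=T[:3,:3]@np.array([s[0],-s[1],-1]); L=(z-T[2,3])/d[2]
    return T[:3,:3]@(np.array([s[0],-s[1],-1])*L)+T[:3,3]
def cloud(p):
    K=np.array(p["mtx"]); h,w=p["z_map"].shape; v,u=np.mgrid[:h,:w]
    d=np.stack([(u-K[0,2])/K[0,0],(v-K[1,2])/K[1,1]],-1); s=d.copy()
    for _ in range(20): s=d/(1+p["k1"]*(s**2).sum(-1,keepdims=True))
    L=p["z_map"][...,None]; T=np.array(p["world_from_camera"])
    P=np.concatenate([s[...,:1]*L,-s[...,1:]*L,-L],-1)@T[:3,:3].T+T[:3,3]
    P[p["z_map"]<=0]=np.nan
    return P
def save(p,n): cv2.imwrite("pics/"+n+".png",p["img"][...,::-1])
E
python3 - <<'E'
from h import *
np.set_printoptions(precision=1,suppress=True)
print(grip_point_offset() if callable(grip_point_offset) else grip_point_offset); s=read_state(); print(s["position"],s["ee_rot"],s["clock"])
H={"isolator":0,"seat_off":64,"handle_grip":110,"seat_on":64,"bar_head":88,"bar_tail":80,"lock_bar":64,"mug":0,"canister":0,"shaker":0}
for c in ("scene","top"):
    p=get_image(c); save(p,c+"0"); print(c,np.array(p["world_from_camera"])[:3,3])
    for n,z in H.items():
        for r in place_of(p,n)[:2]: print(n,round(r["conf"],2),np.array(r["at"]),pt(p,r["at"],z))
E
```

```text
154.70000000000002
[202.3 591.1 403.6] [ 1.  -0.2 -0.   0. ] 0.0
scene [ -44.3 -352.1 1039.9]
isolator 0.74 [367.1 257.8] [593.9 -36.5   0. ]
seat_off 0.68 [370.5 260.6] [553.3 -68.3  64. ]
seat_on 0.58 [384.3 245.1] [620.5 -67.8  64. ]
bar_head 0.96 [378.6 234.9] [622.4 -43.2  88. ]
bar_tail 0.83 [358.3 272.5] [492.5 -70.1  80. ]
lock_bar 0.64 [370.1 256.8] [562.6 -60.3  64. ]
mug 0.77 [215.  198.4] [456.9 469.5   0. ]
canister 0.56 [296.5 268.9] [432.1  93.2   0. ]
shaker 0.6 [409.5 227.2] [771.3 -70.5   0. ]
top [ 437.8  176.9 1147.3]
isolator 0.56 [400.2 210.1] [592.8 -34.1   0. ]
seat_off 0.6 [415.1 223.6] [548.7 -62.5  64. ]
handle_grip 0.82 [405.3 205. ] [591.6 -27.2 110. ]
seat_on 0.8 [413.7 195.3] [625.6 -59.2  64. ]
bar_head 0.75 [411.5 194.9] [622.4 -48.1  88. ]
bar_tail 0.82 [417.1 246.3] [487.4 -63.9  80. ]
lock_bar 0.59 [418.7 220.7] [556.8 -72.3  64. ]
mug 0.71 [223.5 244. ] [483.5 462.3   0. ]
canister 0.97 [350.7 261.2] [445.2 104.7  -0. ]
canister 0.27 [399.2 211.1] [589.9 -31.3   0. ]
shaker 0.76 [407.7 152.3] [763.7 -56.5   0. ]
```

```bash
ls pics
```

```text
scene0.png
top0.png
```

```bash
python3 - <<'E'
import cv2
i=cv2.imread("pics/top0.png"); cv2.imwrite("pics/topc.png",cv2.resize(i[120:320,160:480],None,fx=2.5,fy=2.5,interpolation=cv2.INTER_CUBIC))
E
python3 - <<'E'
from h import *
np.set_printoptions(precision=1,suppress=True)
p=get_image("top"); P=cloud(p).reshape(-1,3)
m=lambda z0,z1,x0,x1,y0,y1: P[(P[:,2]>z0)&(P[:,2]<z1)&(P[:,0]>x0)&(P[:,0]<x1)&(P[:,1]>y0)&(P[:,1]<y1)]
def box(n,q): 
    r=cv2.minAreaRect(q[:,:2].astype(np.float32)); print(n,len(q),np.median(q[:,2]),r)
box("box",m(40,72,480,720,-140,80))
box("handle",m(117,130,500,680,-120,60))
box("bar",m(91,104,440,600,-110,-20))
for n,a in dict(mug=(80,110,400,560,350,540),can=(105,130,380,520,40,170),shak=(80,100,720,820,-120,0)).items():
    q=m(*a); print(n,len(q)); 
    if len(q): print(cv2.minEnclosingCircle(q[:,:2].astype(np.float32)))
E
```

```text
box 2811 59.931929445782316 ((583.060791015625, -29.29058837890625), (207.29750061035156, 171.22056579589844), 14.298270225524902)
handle 363 123.97763087929104 ((587.4816284179688, -27.712770462036133), (116.90018463134766, 21.063514709472656), 15.52685260772705)
bar 388 95.98335372146073 ((535.02392578125, -59.1541748046875), (128.3944091796875, 53.56734085083008), 15.558295249938965)
mug 528
((474.2950134277344, 460.4352722167969), 48.059326171875)
can 135
((437.31640625, 98.40716552734375), 41.2691535949707)
shak 105
((769.570068359375, -61.88711166381836), 16.409465789794922)
```

View pics/topc.png

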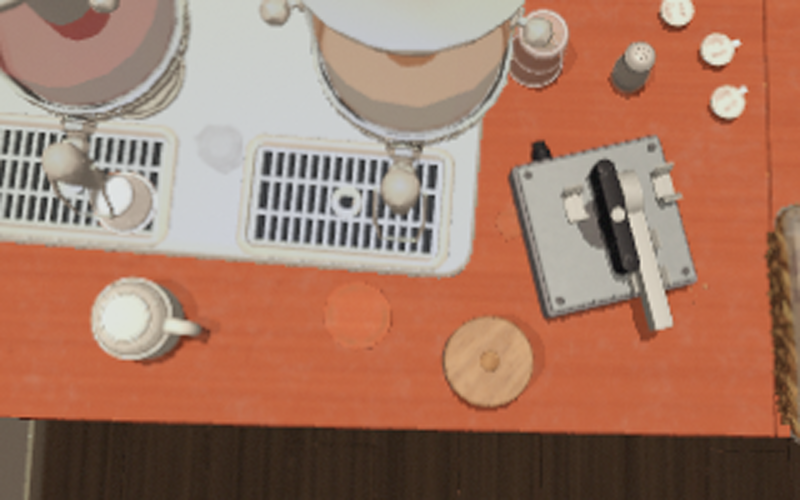

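View pics/scene0.png

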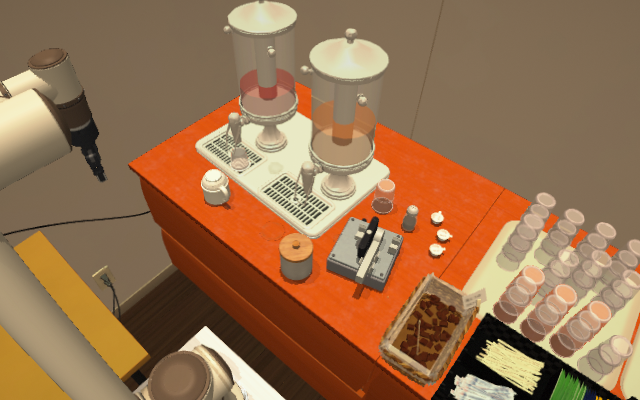

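```bash
cat >> h.py <<'E'
def shift(cur,tgt):
    """cur,tgt = (x,y,z of grasp point mm, a deg): tool-frame shift in m and roll in deg"""
    d=np.array(tgt[:3],float)-cur[:3]; a=np.radians(cur[3]); x=np.array([np.cos(a),np.sin(a),0]); y=np.array([np.sin(a),-np.cos(a),0])
    return np.round([d@x/1000,d@y/1000,-d[2]/1000],4), round(cur[3]-tgt[3],2)
def pose():
    s=read_state(); q=np.array(s["ee_rot"]); p=np.array(s["position"]); 
    from scipy.spatial.transform import Rotation as R
    M=R.from_quat(q).as_matrix(); g=p+154.7*M[:,2]
    return np.r_[g,np.degrees(np.arctan2(M[1,0],M[0,0]))],M[:,2],s
E
python3 - <<'E'
from h import *
np.set_printoptions(precision=2,suppress=True)
c,z,s=pose(); print(c,z,s["gripper_width"])
for n in ("top","scene"):
    p=get_image(n); P=cloud(p).reshape(-1,3)
    m=lambda z0,z1,x0,x1,y0,y1: P[(P[:,2]>z0)&(P[:,2]<z1)&(P[:,0]>x0)&(P[:,0]<x1)&(P[:,1]>y0)&(P[:,1]<y1)]
    for k,q in dict(bar=m(93,99,460,535,-110,-50),handle=m(121,128,500,680,-120,60),box=m(56,63,480,720,-150,80)).items():
        print(n,k,len(q),cv2.minAreaRect(q[:,:2].astype(np.float32)) if len(q)>3 else "", q[:,:2].mean(0))
t=(497,-79,200,15.5); print(shift(np.r_[202.4,591.3,250,c[3]],t))
E
```

```text
[202.38 591.3  250.02 -18.9 ] [-0. -0. -1.] 85.67642329397451
top bar 158 ((505.44830322265625, -74.00786590576172), (63.215152740478516, 20.494792938232422), 13.875886917114258) [504.65 -74.07]
top handle 328 ((587.5780029296875, -27.539276123046875), (117.08329010009766, 20.529939651489258), 14.506901741027832) [587.63 -27.24]
top box 2052 ((587.9658203125, -27.925567626953125), (160.23233032226562, 161.49867248535156), 14.359567642211914) [585.67 -17.53]
scene bar 142 ((505.2877502441406, -75.51524353027344), (64.2123794555664, 20.142284393310547), 15.42515754699707) [503.29 -75.66]
scene handle 241 ((586.3306274414062, -29.17991828918457), (119.42778778076172, 20.166423797607422), 14.881023406982422) [584.27 -29.51]
scene box 1344 ((587.8441162109375, -28.561607360839844), (165.0363311767578, 160.9996795654297), 14.513067245483398) [573.48 -27.84]
(array([0.5 , 0.54, 0.05]), np.float64(-34.4))
```

Run:
```python
from h import *
print(shift(np.array([202.4,591.3,250,-18.9]),(492,-78.5,180,14.5)))
```

```text
(array([0.4909, 0.5399, 0.07  ]), np.float64(-33.4))
```

Call:
carry_out(
  slide=[
    [0.041,0.045,0.0],
    [0.082,0.09,0.0],
    [0.123,0.135,0.0],
    [0.164,0.18,0.0],
    [0.205,0.225,0.01],
    [0.246,0.27,0.02],
    [0.287,0.315,0.02],
    [0.327,0.36,0.02],
  ],
  roll=[-4,-8,-12,-16,-20,-24,-28,-33.4],
  claw=[0.085,0.085,0.085,0.085,0.085,0.085,0.085,0.085],
)

```text
clock: 2.25
position: [395.5, 142.9, 385.1]
ee_rot: [0.992, 0.128, 0.001, -0.0]
contact_force: [0.7, 0.1, 1.2]
gripper_width: 85.1
grasp_force: 0.0
```

Run:
```python
from h import *
c,z,s=pose(); print(c,s["clock"],s["joints"]); print(shift(c,(492,-78.5,130,14.5)))
```

```text
[395.67355387 143.03178333 230.43529753  14.71609018] 2.25 [ 7.36682848e-01  4.64052906e-02 -4.89845330e-01  3.47893621e-04
 -1.03331219e+00  1.09077996e+00]
(array([0.0369, 0.2387, 0.1004]), np.float64(0.22))
```

Call:
carry_out(
  slide=[
    [0.008,0.05,0.0],
    [0.016,0.1,0.0],
    [0.024,0.15,0.02],
    [0.03,0.2,0.05],
    [0.037,0.239,0.075],
    [0.037,0.239,0.1],
    [0.037,0.239,0.1],
  ],
  roll=[0,0,0,0,0,0,0],
  claw=[0.085,0.085,0.07,0.06,0.055,0.055,0.055],
)

```text
clock: 3.12
position: [490.3, -77.9, 283.1]
ee_rot: [0.992, 0.126, -0.002, 0.0]
contact_force: [1.4, 0.1, 0.8]
gripper_width: 54.9
grasp_force: 0.0
```

Run:
```python
from h import *
c,z,s=pose(); print(c,s["clock"]); print(shift(c,(492,-78.5,88,14.5)))
p=get_image("scene"); i=p["img"][180:330,280:480,::-1]; cv2.imwrite("pics/a1.png",cv2.resize(i,None,fx=3.5,fy=3.5,interpolation=cv2.INTER_CUBIC))
```

```text
[489.57401392 -78.01266268 128.3625802   14.42258274] 3.125
(array([0.0022, 0.0011, 0.0404]), np.float64(-0.08))
```

View pics/a1.png

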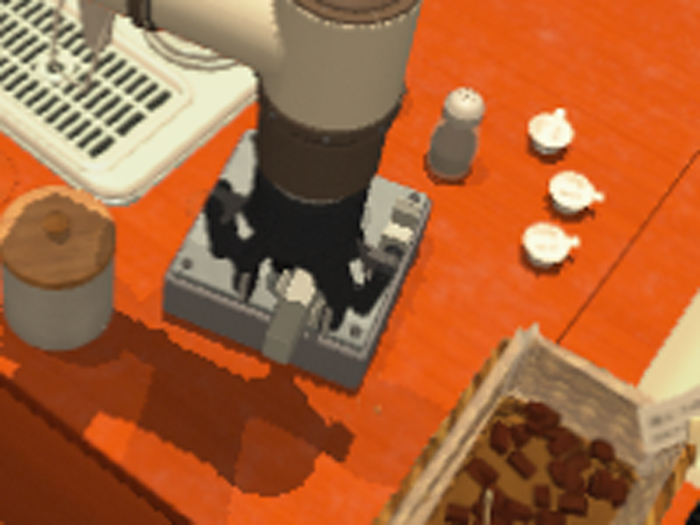

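The open fingers (crop 245,285 and 325,315) straddle the bar's tail (285,320), as intended. Next I descend, close and lift.

Call:
carry_out(
  slide=[
    [0.001,0.001,0.02],
    [0.002,0.001,0.04],
    [0.002,0.001,0.04],
    [0.002,0.001,0.04],
    [0.002,0.001,0.04],
    [0.002,0.001,0.04],
    [0.002,0.001,0.04],
  ],
  roll=[0,0,0,0,0,0,0],
  claw=[0.055,0.055,0.01,0.01,0.01,0.01,0.01],
)

```text
clock: 4.05
position: [493.6, -77.5, 246.4]
ee_rot: [0.992, 0.127, 0.002, 0.0]
contact_force: [-1.5, 1.8, 7.4]
gripper_width: 19.0
grasp_force: 61.2
```

Call:
carry_out(
  slide=[
    [0,0,-0.01],
    [0,0,-0.03],
    [0,0,-0.055],
    [0,0,-0.08],
    [0,0,-0.11],
    [0,0,-0.13],
    [0,0,-0.13],
  ],
  roll=[0,0,0,0,0,0,0],
  claw=[0.01,0.01,0.01,0.01,0.01,0.01,0.01],
)

```text
clock: 4.92
position: [493.0, -77.9, 376.4]
ee_rot: [0.992, 0.126, 0.002, -0.0]
contact_force: [-0.5, -0.2, -2.3]
gripper_width: 18.8
grasp_force: 60.2
```

Run:
```python
from h import *
c,z,s=pose(); print(c,s["clock"],s["contact_force"]); 
p=get_image("scene"); i=p["img"][130:330,230:480,::-1]; cv2.imwrite("pics/a2.png",cv2.resize(i,None,fx=2.5,fy=2.5,interpolation=cv2.INTER_CUBIC))
print(shift(c,(439,337,218,-75.5)))
```

```text
[493.56000412 -77.77236739 221.66745195  14.49619028] 4.925 [-0.50912416 -0.22680864 -2.29524679]
(array([ 0.051 , -0.4152,  0.0037]), np.float64(90.0))
```

View pics/a2.png

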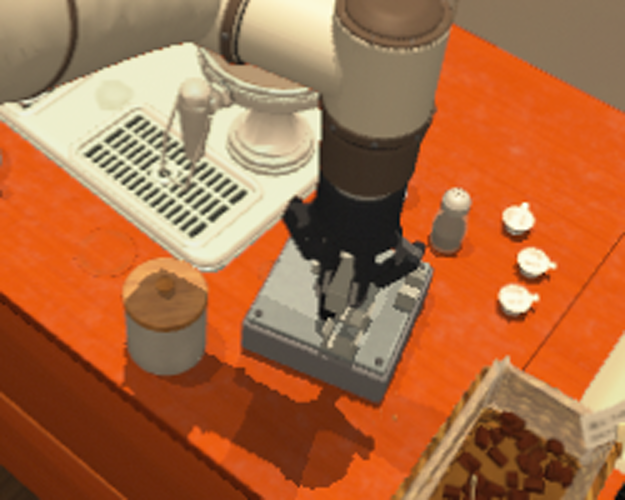

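The tail is gripped at crop (340,290) and the bar is clear of the cradle; the 2.3 N force is its weight. I now swing it over to the free worktop.

Call:
carry_out(
  slide=[
    [0,-0.01,0],
    [0.003,-0.03,0],
    [0.007,-0.06,0],
    [0.012,-0.1,0],
    [0.018,-0.15,0],
    [0.024,-0.2,0],
    [0.031,-0.255,0],
    [0.038,-0.31,0],
  ],
  roll=[10.5,21,31.5,42,52.5,63,73.5,84],
  claw=[0.01,0.01,0.01,0.01,0.01,0.01,0.01,0.01],
)

```text
clock: 5.98
position: [452.1, 229.7, 373.3]
ee_rot: [0.83, -0.558, -0.0, 0.001]
contact_force: [1.1, 0.2, -1.1]
gripper_width: 18.7
grasp_force: 60.1
```

Run:
```python
from h import *
c,z,s=pose(); print(c,s["clock"],s["contact_force"]); 
print(shift(c,(439,337,60,-75.5)))
```

```text
[451.73882479 229.46232242 218.59224065 -67.81191902] 5.975 [ 1.05730289  0.17045458 -1.05053399]
(array([-0.1044, -0.0288,  0.1586]), np.float64(7.69))
```

Call:
carry_out(
  slide=[
    [-0.04,-0.012,0.0],
    [-0.08,-0.022,0.02],
    [-0.104,-0.029,0.06],
    [-0.104,-0.029,0.1],
    [-0.104,-0.029,0.13],
    [-0.104,-0.029,0.15],
    [-0.104,-0.029,0.15],
  ],
  roll=[4,7.7,7.7,7.7,7.7,7.7,7.7],
  claw=[0.01,0.01,0.01,0.01,0.01,0.01,0.01],
)

```text
clock: 6.85
position: [439.0, 334.6, 221.9]
ee_rot: [0.792, -0.61, -0.0, 0.003]
contact_force: [-0.3, -0.3, -0.7]
gripper_width: 19.1
grasp_force: 60.0
```

Run:
```python
from h import *
np.set_printoptions(precision=1,suppress=True)
c,z,s=pose(); print(c,s["clock"],s["contact_force"]); 
p=get_image("scene"); i=p["img"][130:330,150:400,::-1]; cv2.imwrite("pics/a3.png",cv2.resize(i,None,fx=2.5,fy=2.5,interpolation=cv2.INTER_CUBIC))
for n in ("scene","top"):
    p=get_image(n); P=cloud(p).reshape(-1,3)
    q=P[(P[:,2]>35)&(P[:,2]<105)&(P[:,0]>400)&(P[:,0]<520)&(P[:,1]>165)&(P[:,1]<300)]
    u=(q[:,:2]-c[:2])@np.array([.2504,-.968])
    for a in range(20,160,10):
        w=q[(u>a)&(u<a+10)]
        if len(w): print(n,a,len(w),w[:,2].max(),np.median(w[:,2]))
```

```text
[438.4 333.9  67.2 -75.2] 6.85 [-0.3 -0.3 -0.7]
scene 30 23 74.99871706860301 66.31235119060136
scene 40 31 77.36520385838321 69.7346630103134
scene 50 36 77.56593445606131 71.27002649301943
scene 60 37 78.18612591920225 72.03597314432477
scene 70 38 78.30076105676233 70.66669387602872
scene 80 36 77.07147997634968 70.74640725547516
scene 90 37 77.00470337855154 71.18654418139431
scene 100 32 83.91576131427666 69.37870908038019
scene 110 41 91.12507863634983 74.59207795909458
scene 120 48 93.67696192936148 84.7588042746417
scene 130 50 90.98481376094821 81.4975163001925
scene 140 45 86.1910473921381 74.20909146815802
top 30 16 78.02681889838277 74.46444278501917
top 40 31 80.00602746958293 74.75603443837053
top 50 31 79.62136446703721 73.59262444530304
top 60 30 77.66346073133877 73.57558989409733
top 70 31 77.97840379675313 73.53902209424177
top 80 31 76.61610736359444 73.68452228257979
top 90 32 77.46987138920599 73.83712369901059
top 100 28 86.27334748534577 79.15740355027367
top 110 32 90.56757618955294 87.13616687908495
top 120 32 91.85181161767991 88.21467783050628
top 130 32 91.3791435225969 86.3648841062145
top 140 25 84.62217708731328 79.11779962646688
```

View pics/a3.png

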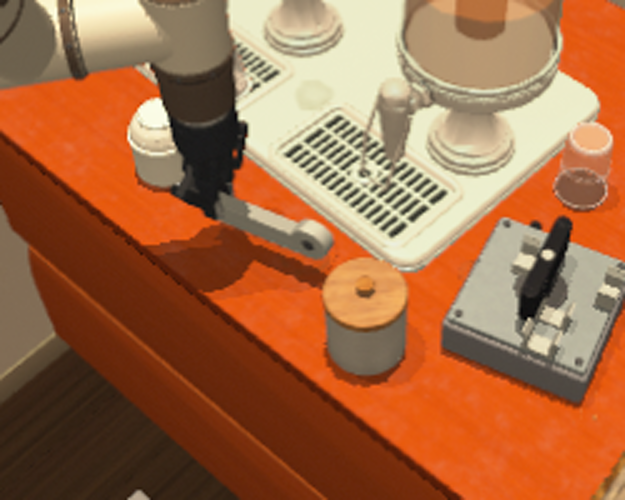

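The bar hangs level at crop (220,205) to (330,240), head clear of the canister, underside about 43 mm above the top. I lower it.

Call:
carry_out(
  slide=[
    [0,0,0.02],
    [0,0,0.035],
    [0,0,0.04],
    [0,0,0.042],
    [0,0,0.042],
  ],
  roll=[0,0,0,0,0],
  claw=[0.01,0.01,0.01,0.01,0.01],
)

```text
clock: 7.62
position: [439.9, 335.7, 183.1]
ee_rot: [0.793, -0.61, 0.0, -0.0]
contact_force: [0.4, -0.0, -1.8]
gripper_width: 19.0
grasp_force: 60.2
```

Run:
```python
from h import *
np.set_printoptions(precision=1,suppress=True)
c,z,s=pose(); print(c,s["clock"],s["contact_force"]); 
for n in ("scene","top"):
    p=get_image(n); P=cloud(p).reshape(-1,3)
    q=P[(P[:,2]>15)&(P[:,2]<105)&(P[:,0]>400)&(P[:,0]<520)&(P[:,1]>165)&(P[:,1]<300)]
    u=(q[:,:2]-c[:2])@np.array([.2504,-.968])
    for a in (40,60,80,115,125):
        w=q[(u>a)&(u<a+10)]
        if len(w): print(n,a,len(w),w[:,2].max(),np.median(w[:,2]))
```

```text
[440.  335.8  28.4 -75.1] 7.625 [ 0.4 -0.  -1.8]
scene 40 30 39.46603651633666 32.40387773983741
scene 60 30 36.661228736511475 31.269059665013287
scene 80 28 37.766504580548826 31.96094111652144
scene 115 36 50.701868127584476 44.01873803832274
scene 125 38 51.93889004705477 45.53384212449123
top 40 26 36.88105496111757 33.14141389681947
top 60 27 36.6022576363614 31.770098096779975
top 80 28 36.89533030409393 32.62695719247802
top 115 28 52.17804859727721 47.762565740318905
top 125 29 51.39038774995515 47.63306051484051
```

Call:
carry_out(
  slide=[
    [0,0,0.001],
    [0,0,0.0015],
    [0,0,0.0015],
    [0,0,0.0015],
    [0,0,0.0015],
    [0,0,0.0015],
    [0,0,0.0015],
  ],
  roll=[0,0,0,0,0,0,0],
  claw=[0.01,0.01,0.035,0.035,0.035,0.035,0.035],
)

```text
clock: 8.6
position: [439.8, 335.5, 181.2]
ee_rot: [0.793, -0.61, 0.0, 0.0]
contact_force: [0.0, 0.9, 0.6]
gripper_width: 34.9
grasp_force: 0.0
```

Call:
carry_out(
  slide=[
    [0,0,-0.015],
    [0,0,-0.04],
    [0,0,-0.08],
    [0,0,-0.13],
    [0,0,-0.18],
    [0,0,-0.2],
  ],
  roll=[0,0,0,0,0,0],
  claw=[0.035,0.035,0.035,0.035,0.035,0.035],
)

```text
clock: 9.35
position: [439.8, 335.5, 386.3]
ee_rot: [0.793, -0.61, 0.0, -0.004]
contact_force: [-0.1, 0.7, -0.8]
gripper_width: 35.2
grasp_force: 0.0
```

Run:
```python
from h import *
c,z,s=pose(); print(c,s["clock"],s["contact_force"],s["gripper_width"]); 
print(shift(c,(587.3,-28.2,230,14.5)))
```

```text
[440.64166143 336.34528238 231.57979492 -75.11574193] 9.35 [-0.104232    0.71121293 -0.78498416] 35.18103322058424
(array([ 0.39  , -0.0481,  0.0016]), np.float64(-89.62))
```

Call:
carry_out(
  slide=[
    [0.05,0.012,0.0],
    [0.105,0.025,0.0],
    [0.16,0.038,0.0],
    [0.215,0.05,0.0],
    [0.27,0.062,0.0],
    [0.315,0.06,0.0],
    [0.345,0.02,0.0],
    [0.37,-0.015,0],
  ],
  roll=[-10.5,-21,-31.5,-42,-52.5,-63,-73.5,-84],
  claw=[0.05,0.05,0.05,0.05,0.05,0.05,0.05,0.05],
)

```text
clock: 10.35
position: [549.9, -19.9, 382.9]
ee_rot: [0.998, 0.065, 0.001, -0.0]
contact_force: [0.4, 1.2, 0.4]
gripper_width: 49.8
grasp_force: 0.0
```

Run:
```python
from h import *
np.set_printoptions(precision=1,suppress=True)
c,z,s=pose(); print(c,s["clock"],s["contact_force"],s["gripper_width"]); 
print(shift(c,(587.3,-28.2,150,14.5)))
p=get_image("top"); P=cloud(p).reshape(-1,3)
for n in ("lock_bar","bar_head","bar_tail"): print(n,[(round(r["conf"],2),pt(p,r["at"],dict(lock_bar=0,bar_head=24,bar_tail=16)[n])) for r in place_of(p,n)[:2]])
q=P[(P[:,2]>22)&(P[:,2]<60)&(P[:,0]>395)&(P[:,0]<520)&(P[:,1]>180)&(P[:,1]<375)]
print(cv2.minAreaRect(q[:,:2].astype(np.float32)),q.mean(0))
```

```text
[550.3 -19.9 228.2   7.5] 10.35 [0.4 1.2 0.4] 49.78961588468325
(array([0. , 0. , 0.1]), np.float64(-7.04))
lock_bar []
bar_head [(0.7, array([475. , 211.9,  24. ]))]
bar_tail [(0.87, array([433.3, 339.9,  16. ])), (0.6, array([751.8, -55. ,  16. ]))]
((456.0489501953125, 273.618896484375), (20.073505401611328, 169.8636016845703), 14.732111930847168) [455.8 273.4  35.1]
```

Call:
carry_out(
  slide=[
    [0.0355,0.013,0.02],
    [0.0355,0.013,0.06],
    [0.0355,0.013,0.078],
    [0.0355,0.013,0.078],
  ],
  roll=[-7,-7,-7,-7],
  claw=[0.05,0.05,0.05,0.05],
)

```text
clock: 11.05
position: [584.6, -26.2, 302.6]
ee_rot: [0.992, 0.123, -0.002, 0.0]
contact_force: [0.5, 0.0, 0.4]
gripper_width: 49.8
grasp_force: 0.0
```

Run:
```python
from h import *
np.set_printoptions(precision=4,suppress=True)
c,z,s=pose(); print(c,s["clock"],s["contact_force"],s["gripper_width"]); 
print(shift(c,(587.3,-28.2,113,14.5)))
```

```text
[584.1255 -26.2922 147.866   14.1842] 11.05 [0.5268 0.0176 0.3716] 49.829073289481144
(array([0.0026, 0.0026, 0.0349]), np.float64(-0.32))
```

Call:
carry_out(
  slide=[
    [0.0025,0.0015,0.02],
    [0.0025,0.0015,0.035],
    [0.0025,0.0015,0.035],
    [0.0025,0.0015,0.035],
    [0.0025,0.0015,0.035],
    [0.0025,0.0015,0.035],
    [0.0025,0.0015,0.035],
  ],
  roll=[-0.3,-0.3,-0.3,-0.3,-0.3,-0.3,-0.3],
  claw=[0.05,0.05,0.01,0.01,0.01,0.01,0.01],
)

```text
clock: 11.92
position: [588.9, -28.0, 269.2]
ee_rot: [0.992, 0.126, 0.0, 0.0]
contact_force: [-0.4, -5.4, 3.6]
gripper_width: 19.0
grasp_force: 61.0
```

Call:
carry_out(
  slide=[
    [0,0,0],
    [0,0,0],
    [0,0,0],
    [0,0,0],
    [0,0,0],
    [0,0,0],
    [0,0,0],
    [0,0,0],
  ],
  roll=[8,18,28,38,48,58,68,78],
  claw=[0.01,0.01,0.01,0.01,0.01,0.01,0.01,0.01],
)

```text
clock: 12.92
position: [588.7, -28.9, 269.2]
ee_rot: [0.849, -0.529, 0.0, 0.001]
contact_force: [-1.3, -9.0, 5.0]
gripper_width: 19.0
grasp_force: 61.3
```

Call:
carry_out(
  slide=[
    [0,0,0],
    [0,0,0],
    [0,0,0],
    [0,0,0],
    [0,0,0],
    [0,0,0],
  ],
  roll=[7,11.5,12,12,12,12],
  claw=[0.01,0.01,0.01,0.01,0.05,0.05],
)

```text
clock: 13.68
position: [588.8, -27.0, 268.0]
ee_rot: [0.791, -0.612, -0.0, -0.0]
contact_force: [-0.0, -0.5, -1.1]
gripper_width: 49.7
grasp_force: 0.0
```

Call:
carry_out(
  slide=[
    [0,0,0],
    [0,0,-0.02],
    [0,0,-0.06],
    [0,0,-0.11],
    [-0.03,0.05,-0.12],
    [-0.06,0.1,-0.12],
  ],
  roll=[0,0,0,0,0,0],
  claw=[0.05,0.05,0.05,0.05,0.05,0.05],
)

```text
clock: 14.42
position: [476.1, 6.1, 389.1]
ee_rot: [0.79, -0.613, 0.001, -0.001]
contact_force: [0.0, 1.3, -0.1]
gripper_width: 50.2
grasp_force: 0.0
```

Run:
```python
from h import *
np.set_printoptions(precision=2,suppress=True)
c,z,s=pose(); print(c,s["clock"],s["contact_force"],s["gripper_width"]); 
for n in ("scene","top"):
    p=get_image(n); P=cloud(p).reshape(-1,3)
    q=P[(P[:,2]>119)&(P[:,2]<128)&(P[:,0]>520)&(P[:,0]<660)&(P[:,1]>-110)&(P[:,1]<50)]
    print(len(q),cv2.minAreaRect(q[:,:2].astype(np.float32)),q.mean(0)) if len(q)>5 else 0
    save(p,"b_"+n)
```

```text
[476.49   6.33 234.41 -75.56] 14.425 [ 0.   1.3 -0.1] 50.24095741099172
278 ((586.426513671875, -28.58739471435547), (23.57944679260254, 119.26615142822266), 15.310873031616211) [585.27 -30.39 124.53]
345 ((587.718505859375, -27.753589630126953), (20.21523666381836, 119.81060791015625), 14.698773384094238) [587.4  -26.8  123.85]
```

View pics/b_top.png

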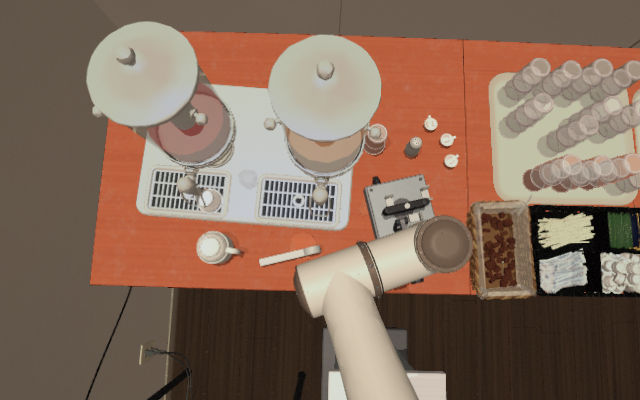

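Handle reads 14.7° off y, so it is at ON; the bar stands with its tail at (262,262) and head at (318,250). Next I go to the head.

Call:
carry_out(
  slide=[
    [-0.05,-0.012,0],
    [-0.1,-0.024,0],
    [-0.15,-0.036,0],
    [-0.201,-0.047,0],
    [-0.201,-0.047,0.06],
    [-0.201,-0.047,0.12],
    [-0.201,-0.047,0.135],
    [-0.201,-0.047,0.135],
  ],
  roll=[0,0,0,0,0,0,0,0],
  claw=[0.05,0.05,0.05,0.05,0.05,0.05,0.05,0.05],
)

```text
clock: 15.52
position: [472.8, 212.3, 253.4]
ee_rot: [0.791, -0.612, 0.0, 0.0]
contact_force: [-0.0, 0.8, 0.5]
gripper_width: 49.7
grasp_force: 0.0
```

Run:
```python
from h import *
np.set_printoptions(precision=4,suppress=True)
c,z,s=pose(); print(c,s["clock"],s["contact_force"],s["gripper_width"]); 
print(shift(c,(472,212.7,28,-75.3)))
```

```text
[472.8146 212.1794  98.6518 -75.4908] 15.525 [-0.0149  0.8286  0.4571] 49.66491833520989
(array([-0.0007,  0.0007,  0.0707]), np.float64(-0.19))
```

Call:
carry_out(
  slide=[
    [0,0.0005,0.03],
    [0,0.0005,0.055],
    [0,0.0005,0.071],
    [0,0.0005,0.071],
    [0,0.0005,0.071],
    [0,0.0005,0.071],
    [0,0.0005,0.071],
    [0,0.0005,0.071],
  ],
  roll=[0,0,0,0,0,0,0,0],
  claw=[0.05,0.05,0.05,0.01,0.01,0.01,0.01,0.01],
)

```text
clock: 16.52
position: [472.6, 212.4, 184.4]
ee_rot: [0.791, -0.612, 0.001, -0.002]
contact_force: [-0.0, -0.8, 6.4]
gripper_width: 19.6
grasp_force: 59.1
```

Call:
carry_out(
  slide=[
    [0,0,-0.01],
    [0,0,-0.04],
    [0,0,-0.09],
    [0,0,-0.14],
    [0,0,-0.19],
    [0,0,-0.2],
    [0,0,-0.2],
  ],
  roll=[0,0,0,0,0,0,0],
  claw=[0.01,0.01,0.01,0.01,0.01,0.01,0.01],
)

```text
clock: 17.4
position: [471.2, 211.4, 382.7]
ee_rot: [0.79, -0.613, -0.0, -0.001]
contact_force: [0.1, -0.1, -1.7]
gripper_width: 19.5
grasp_force: 58.8
```

Run:
```python
from h import *
np.set_printoptions(precision=4,suppress=True)
c,z,s=pose(); print(c,s["clock"],s["contact_force"],s["gripper_width"]); 
p=get_image("top"); P=cloud(p).reshape(-1,3)
d=np.array([np.cos(np.radians(c[3])),np.sin(np.radians(c[3]))]); e=np.array([-d[1],d[0]])
u=-(P[:,:2]-c[:2])@d; v=(P[:,:2]-c[:2])@e
m=(abs(v)<25)&(P[:,2]>170)&(P[:,2]<250)&(u>25)&(u<170)
for a in range(30,170,20):
    k=m&(u>a)&(u<a+20); print(a,k.sum(),np.median(P[k,2]),v[k].mean())
print(u[m].max())
# target: bar origin at box (25,-40), head grip at -103
t=np.radians(14.6); O=np.array([587.4,-28.2])
g=O+np.array([25*np.cos(t)+103*np.sin(t),25*np.sin(t)-103*np.cos(t)]); print(g,shift(c,(*g,c[2],-75.4)))
```

```text
[471.2641 211.5985 228.0079 -75.5451] 17.4 [ 0.0818 -0.1195 -1.6754] 19.465729490973068
30 0 nan nan
50 0 nan nan
70 0 nan nan
90 0 nan nan
110 0 nan nan
130 0 nan nan
150 0 nan nan
  return _methods._mean(a, axis=axis, dtype=dtype,
  ret = ret.dtype.type(ret / rcount)
<stdin>:9: RuntimeWarning: Mean of empty slice.
Traceback (most recent call last):
ValueError: zero-size array to reduction operation maximum which has no identity
```

```bash
cat > bar.py <<'E'
from h import *
np.set_printoptions(precision=4,suppress=True)
import sys
c,z,s=pose(); print(c,s["clock"],s["contact_force"])
for n in ("scene","top"):
    p=get_image(n); save(p,"c_%s_%d"%(n,s["clock"]*100)); P=cloud(p).reshape(-1,3)
    d=np.array([np.cos(np.radians(c[3])),np.sin(np.radians(c[3]))]); e=np.array([-d[1],d[0]])
    u=-(P[:,:2]-c[:2])@d; v=(P[:,:2]-c[:2])@e; h=P[:,2]-c[2]
    m=(abs(v)<25)&(abs(h)<45)&(u>25)&(u<170)
    for a in range(30,170,20):
        k=m&(u>a)&(u<a+20)
        if k.sum(): print(n,a,k.sum(),"h p90 %.1f med %.1f v %.1f..%.1f"%(np.percentile(h[k],90),np.median(h[k]),*np.percentile(v[k],[5,95])))
    if m.sum(): print("tail end u",u[m].max())
t=np.radians(14.6); O=np.array([587.4,-28.2])
g=O+np.array([25*np.cos(t)+103*np.sin(t),25*np.sin(t)-103*np.cos(t)]); print(g,shift(c,(*g,c[2],-75.4)))
E
python3 bar.py
```

```text
[470.7813 211.2545 226.6495 -75.549 ] 17.45 [-1.2087 -0.8605 -2.2296]
scene 30 35 h p90 -6.2 med -14.7 v -13.0..-9.4
scene 50 78 h p90 4.3 med -2.7 v -12.5..4.0
scene 70 82 h p90 5.0 med -0.9 v -12.2..6.5
scene 90 85 h p90 4.4 med 0.6 v -11.7..6.7
scene 110 84 h p90 4.0 med -1.1 v -11.5..5.6
scene 130 63 h p90 4.2 med -0.9 v -11.6..6.2
tail end u 146.82349666235382
[ 637.5559 -121.5723] (array([ 0.3639, -0.0784, -0.    ]), np.float64(-0.15))
```

Call:
carry_out(
  slide=[
    [0.03,0.006,0],
    [0.08,0.015,0],
    [0.13,0.025,0],
    [0.18,0.033,0],
    [0.23,0.04,0],
    [0.275,0.047,0],
    [0.31,0.052,0],
    [0.323,0.053,0],
  ],
  roll=[0,0,0,0,0,0,0,0],
  claw=[0.01,0.01,0.01,0.01,0.01,0.01,0.01,0.01],
)

```text
clock: 18.55
position: [501.0, -115.9, 380.5]
ee_rot: [0.79, -0.613, -0.001, 0.001]
contact_force: [0.1, -1.2, -0.7]
gripper_width: 19.2
grasp_force: 58.7
```

Run:
```python
from h import *
np.set_printoptions(precision=4,suppress=True)
c,z,s=pose(); print(c); print(shift(c,(637.6,-121.6,160,-75.4)))
```

```text
[ 500.4444 -115.875   225.78    -75.6703]
(array([ 0.0395, -0.1315,  0.0658]), np.float64(-0.27))
```

Call:
carry_out(
  slide=[
    [0.012,-0.04,0],
    [0.025,-0.085,0],
    [0.036,-0.12,0.02],
    [0.0395,-0.1315,0.045],
    [0.0395,-0.1315,0.062],
    [0.0395,-0.1315,0.062],
  ],
  roll=[0,0,0,0,0,0],
  claw=[0.01,0.01,0.01,0.01,0.01,0.01],
)

```text
clock: 19.3
position: [637.5, -119.2, 317.9]
ee_rot: [0.791, -0.612, -0.002, 0.002]
contact_force: [-0.1, 0.4, -0.8]
gripper_width: 19.6
grasp_force: 58.9
```

```bash
python3 bar.py
python3 - <<'E'
import cv2,glob,os
f=max(glob.glob("pics/c_scene_*"),key=os.path.getmtime); g=max(glob.glob("pics/c_top_*"),key=os.path.getmtime)
a=cv2.imread(f)[170:300,310:470]; b=cv2.imread(g)[150:280,340:500]
import numpy as np
cv2.imwrite("pics/d1.png",cv2.resize(np.hstack([a,b]),None,fx=2.5,fy=4,interpolation=cv2.INTER_CUBIC) if 0 else cv2.resize(np.vstack([a,b]),None,fx=2.3,fy=2.3,interpolation=cv2.INTER_CUBIC))
E
```

```text
[ 636.628  -119.1785  163.1678  -75.5061] 19.3 [-0.1191  0.3604 -0.7768]
scene 30 109 h p90 4.6 med -2.3 v -18.9..6.3
scene 50 119 h p90 4.2 med -4.9 v -22.2..5.0
scene 70 120 h p90 4.4 med -4.8 v -22.0..6.0
scene 90 111 h p90 4.7 med -5.9 v -22.5..4.7
scene 110 116 h p90 4.8 med -5.8 v -23.5..5.9
scene 130 100 h p90 4.5 med -7.7 v -22.1..4.0
scene 150 7 h p90 -36.8 med -37.7 v -23.0..-17.7
tail end u 158.1087328036779
top 130 30 h p90 -5.3 med -22.6 v -23.8..7.9
top 150 14 h p90 -37.8 med -38.6 v -24.2..-16.1
tail end u 160.64043882658103
[ 637.5559 -121.5723] (array([ 0.0025, -0.0003, -0.    ]), np.float64(-0.11))
```

View pics/d1.png

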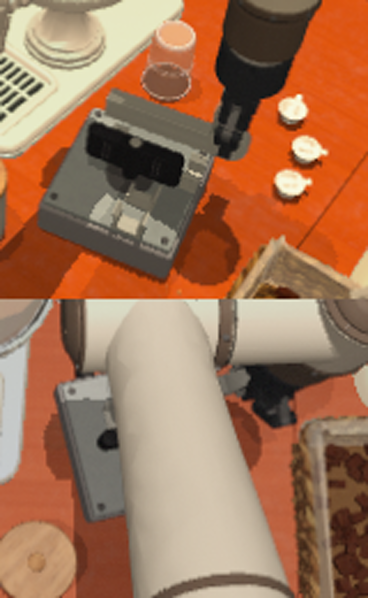

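```bash
cat > fit.py <<'E'
from h import *
np.set_printoptions(precision=2,suppress=True)
c,z,s=pose(); t=np.radians(14.6); R=np.array([[np.cos(t),np.sin(t)],[-np.sin(t),np.cos(t)]]); O=np.array([586.6,-28.8])
Q=[]
for _ in range(2): p=get_image("scene"); Q.append(cloud(p).reshape(-1,3))
P=np.vstack(Q); B=(P[:,:2]-O)@R.T
print("grasp in box (O nominal)",(c[:2]-np.array([587.2,-28.4]))@R.T,c)
k=(abs(B[:,0])<18)&(abs(B[:,1])<70)&(P[:,2]>119)&(P[:,2]<128); print("handle",k.sum(),cv2.minAreaRect(B[k].astype(np.float32)))
zt=c[2]+4.5
k=(B[:,0]>5)&(B[:,0]<50)&(B[:,1]<60)&(B[:,1]>-75)&(abs(P[:,2]-zt)<4); print("bar",k.sum(),cv2.minAreaRect(B[k].astype(np.float32)))
for a in (-75,-40,0,20):
    q=k&(B[:,1]>a)&(B[:,1]<a+25)
    if q.sum(): print(a,np.percentile(B[q,0],[3,97]),np.median(P[q,2]))
print("tail end",np.percentile(B[(B[:,0]>10)&(B[:,0]<40)&(abs(P[:,2]-zt)<5)&(B[:,1]<90),1],99.5))
E
python3 fit.py
```

```text
grasp in box (O nominal) [  26.36 -100.97] [ 638.16 -119.46  166.27  -75.49]
handle 577 ((0.3592243194580078, -0.07193374633789062), (119.01410675048828, 23.949167251586914), 88.64035034179688)
bar 572 ((25.139747619628906, -14.28232192993164), (24.0049991607666, 121.14989471435547), 0.045114148408174515)
-75 [16.24 35.59] 169.64347051964188
-40 [15.66 35.29] 169.8997975936162
0 [13.86 34.17] 170.23966851320108
20 [14.59 34.91] 169.74315060686655
tail end 45.97353789560382
```

The picture shows the bar level behind the ON handle (about crop 105–215, 95–150), and the fit puts it at box x = 25, origin y ≈ -39. I lower it into the slot.

Call:
carry_out(
  slide=[
    [0,0,0.015],
    [0,0,0.03],
    [0,0,0.042],
    [0,0,0.05],
    [0,0,0.056],
    [0,0,0.06],
    [0,0,0.06],
  ],
  roll=[0,0,0,0,0,0,0],
  claw=[0.01,0.01,0.01,0.01,0.01,0.01,0.01],
)

```text
clock: 20.38
position: [638.3, -119.6, 260.1]
ee_rot: [0.791, -0.612, -0.0, 0.0]
contact_force: [0.7, -0.2, -0.5]
gripper_width: 19.1
grasp_force: 58.9
```

```bash
python3 fit.py
```

```text
grasp in box (O nominal) [  26.46 -101.16] [ 638.3  -119.62  105.36  -75.53]
handle 574 ((-0.5324134826660156, 0.23423385620117188), (24.10959815979004, 119.04885864257812), 0.029467463493347168)
bar 363 ((25.812297821044922, -14.391521453857422), (121.0855941772461, 22.899019241333008), 89.7987060546875)
-75 [15.16 35.69] 109.0591470356245
-40 [22.95 35.84] 108.98870844272312
0 [22.34 35.91] 109.34573662494552
20 [23.14 35.22] 108.70630813894047
tail end 45.163953762639025
```

Call:
carry_out(
  slide=[
    [0,0,0.004],
    [0,0,0.008],
    [0,0,0.011],
    [0,0,0.0125],
    [0,0,0.0125],
  ],
  roll=[0,0,0,0,0],
  claw=[0.01,0.01,0.01,0.01,0.01],
)

```text
clock: 21.1
position: [638.3, -119.6, 248.5]
ee_rot: [0.791, -0.612, 0.0, 0.0]
contact_force: [-2.8, 0.0, 3.8]
gripper_width: 19.1
grasp_force: 59.5
```

```bash
python3 fit.py
```

```text
grasp in box (O nominal) [  26.42 -101.16] [ 638.27 -119.64   93.77  -75.5 ]
handle 573 ((0.13997936248779297, -0.15447235107421875), (120.26033020019531, 24.875104904174805), 87.86892700195312)
bar 157 ((28.523807525634766, -14.28128433227539), (120.15180206298828, 21.648849487304688), 87.84400939941406)
-75 [17.07 34.89] 97.33726024652265
-40 [31.68 36.82] 97.0240959020864
0 [30.05 36.26] 97.84991276924501
20 [29.94 39.25] 98.09941419955055
tail end 45.09732167836831
```

Call:
carry_out(
  slide=[
    [0,0,0.001],
    [0,0,0.001],
    [0,0,0.001],
    [0,0,0.001],
    [0,0,0.001],
    [0,0,0.001],
  ],
  roll=[0,0,0,0,0,0],
  claw=[0.01,0.04,0.04,0.04,0.04,0.04],
)

```text
clock: 21.95
position: [638.4, -119.6, 246.6]
ee_rot: [0.791, -0.612, -0.0, 0.0]
contact_force: [-0.1, -0.2, -0.1]
gripper_width: 40.0
grasp_force: 0.0
```

Call:
carry_out(
  slide=[
    [0,0,-0.015],
    [0,0,-0.05],
    [0,0,-0.1],
    [0,0,-0.15],
    [0.01,0.05,-0.18],
    [0.02,0.1,-0.2],
    [0.03,0.15,-0.2],
    [0.03,0.2,-0.2],
  ],
  roll=[0,0,0,0,0,0,0,0],
  claw=[0.04,0.04,0.04,0.04,0.04,0.04,0.04,0.04],
)

```text
clock: 22.95
position: [450.3, -199.3, 448.3]
ee_rot: [0.79, -0.613, 0.001, -0.001]
contact_force: [0.3, 0.1, 1.7]
gripper_width: 40.0
grasp_force: 0.0
```

Run:
```python
from h import *
np.set_printoptions(precision=2,suppress=True)
c,z,s=pose(); print(c,s["clock"],s["contact_force"])
t=np.radians(14.6); R=np.array([[np.cos(t),np.sin(t)],[-np.sin(t),np.cos(t)]]); O=np.array([587,-28.4]); im=[]
for n in ("scene","top"):
    p=get_image(n); P=cloud(p).reshape(-1,3); B=(P[:,:2]-O)@R.T
    im.append(p["img"][150:290,320:480,::-1] if n=="top" else p["img"][170:310,310:470,::-1])
    k=(abs(B[:,0])<18)&(abs(B[:,1])<70)&(P[:,2]>119)&(P[:,2]<128); print(n,"handle",k.sum(),cv2.minAreaRect(B[k].astype(np.float32)))
    for a,h in ((-125,112),(-75,97),(-50,97),(-10,97),(20,97)):
        q=(B[:,0]>12)&(B[:,0]<42)&(B[:,1]>a)&(B[:,1]<a+(48 if h==112 else 25))&(abs(P[:,2]-h)<6)
        if q.sum(): print(a,q.sum(),np.percentile(B[q,0],[3,97]),np.median(P[q,2]),P[q,2].max())
cv2.imwrite("pics/e1.png",cv2.resize(np.hstack(im),None,fx=2.4,fy=2.4,interpolation=cv2.INTER_CUBIC))
```

```text
[ 450.71 -199.44  293.64  -75.55] 22.95 [0.33 0.1  1.68]
scene handle 284 ((0.015454292297363281, 0.08023452758789062), (22.341903686523438, 118.50627899169922), 0.5540276765823364)
-125 8 [14.51 22.03] 109.05420231258347 111.08336395631841
-75 49 [15.63 34.61] 96.45033912366796 102.22021558174492
-50 12 [29.35 35.27] 97.81492639851905 100.65356124968753
-10 9 [30.23 35.74] 97.64318650149539 100.29027676539374
20 12 [30.82 40.69] 95.66869071334071 101.92283037038544
top handle 345 ((0.9027347564697266, 0.6472434997558594), (20.337059020996094, 118.27842712402344), 0.07422289252281189)
-125 88 [16.86 35.88] 109.97680798158035 115.65992850010412
-75 71 [16.77 35.5 ] 96.19945696408786 100.12306188376215
-50 74 [16.96 34.89] 96.28581887128837 100.25302623069638
-10 74 [16.47 35.16] 95.70244136387907 101.62171479901713
20 73 [15.72 34.68] 95.68884274663151 100.60915041774751
```

View pics/e1.png

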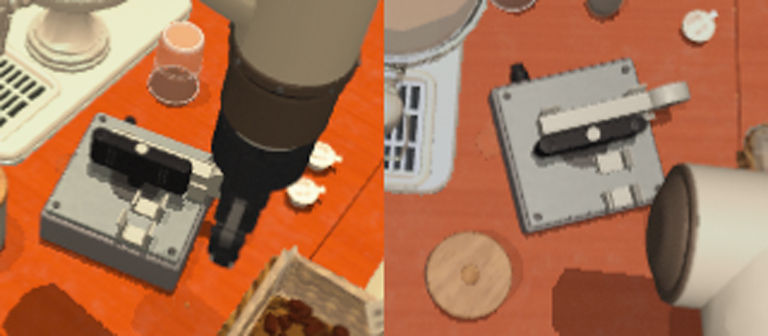

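The bar lies in the ON cradle beside the handle: top view crop (545,120) to (690,95), head out past the right-hand side. Its top is at 96 mm all along, centred at x ≈ 25. The arm is clear.

```bash
python3 -c "
from bench import *
print(job_done())"
```

```text
the job is handed in; nothing more can be done
None
```

I handed the job in at about 23 s: the handle is at ON, the bar lies flat in the ON cradle with its head out over the right-hand side, and I kept the arm clear of the mug, canister and shaker; no verdict came back.

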